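# Make up the press load on the dial scale

## Robot

A 6-joint arm with a two-finger parallel gripper is mounted at the origin on the work surface. World frame = base frame: x ahead of the robot, y to its left, z up, the work surface at z = 0. Lengths are in mm, angles in rad, forces in N, time in s.
With the tool pointing down it reaches from about 425 to 950 mm from the base axis. Payload 3.5 kg.
Tool frame: the origin (TCP) lies at the very end of the fingers, on their centre line; the grasp point (between the pads) lies 19 mm behind it; z points along the fingers, y is the direction in which the jaws open and shut (so a half turn about z gives the same grasp; the last joint's range is limited). The gripper opens to 85 mm and grips with 20 to 120 N. Pads are 22 mm wide; open, the fingers measure 114 mm over their backs; the gripper's body (76 mm by 85 mm) begins 54 mm behind the grasp point. The pads swing forward as they close: fully open they stand 13 mm farther back than shut.
Start: joints at [0.957, 0.286, 1.577, -0, 1.279, -0.15], TCP at [301.924, 603.695, 231.325] pointing down, gripper open.
Joint ranges: [-2.77, 2.77], [-0.9, 2.22], [0.21, 2.48], [-1.53, 4.67], [0.24, 2.81], [-2.84, 2.84]. Speed limits (rad/s): [2.79, 2.79, 3.14, 3.14, 3.14, 3.14].

## Interface

Orientations are given as a unit quaternion [w, x, y, z].
In Python, from cell import robot gives the robot as it stands. The module is installed in compiled form; this text tells all that it offers.
- The arm moves only by the tool step_arm, never from a script. Its argument "series" is a list of rows, each a list of 7 numbers: the closure in counts, from 0 (fully open) to 255 (shut), then the shift along the tool's x, y, z in m, then the turn, a rotation vector about the tool's x, y, z in rad. A call has exactly 10 rows; each row shifts and turns the pose as measured when the row begins, along the tool's axes as they then stand; what a row does not reach is not made up. A row lasts 1/10 s, in which the tool goes at most 50 mm and 8.59 degrees, less where a joint would pass 70% of its speed; a pose out of reach is approached as far as the arm can. A call is refused whole if a number of a shift passes 0.05 or a number of a turn 0.15, either way. A call with a gripper value outside its range is refused whole. The fingers move at their own pace and stop on an object; the grip force is fixed at half the most. Time passes only in rows, so rows that do not move let the fingers close, or fill a call up. It gives the time, the measured TCP pose, the force and the opening at its end, in the units of the state.
- robot.get_state(): the state, without advancing time (a new reading comes with each control period).
- robot.camera(name): name is "scene" or "top" or "wrist"; returns the picture (400x640x3 uint8, red, green, blue); there is no depth.
- robot.calibration(name): a dict with "fx", "fy", "cx", "cy" (pixels), "k1" (the pictures are not rectified: a ray, as slopes to the right and down, at radius r is drawn at 1 + k1 r^2 times it, then the intrinsics apply), "R" (3x3) and "t" (3): a world point X has camera coordinates R X + t. Camera axes: x right, y down, z forward; pixel columns grow to the right and rows downward; lengths in mm; the calibration is good to about 2 mm. A picture is of the moment at which its call begins: read the wrist's pose just before it. calibration takes no time and is no camera call; for the wrist camera it gives the pose at the moment of the call.
- robot.job_done(): hands the job in, once; it reports no verdict.
The state is a dict: "clock": time; "joint_positions": joint angles; "joint_velocities": joint speeds; "joint_efforts": joint torques, N m; "tool_pos": TCP position; "tcp_rot": TCP orientation; "ft_force": force on the tool from outside, world axes, zero at the start; "wrist_torque": the same for the moment, N m; "gripper_width": finger opening in mm.
Only numpy, scipy, OpenCV 4.12 (cv2) and the standard library are available. Lean on these libraries where they do the work, as an engineer would, in place of code of your own. Each camera call takes 0.05 s, during which the arm holds its last target.

## Task

Make up the press load for a screen being glued: take the plain steel ring weights from the repair mat and thread them one at a time onto the spindle of the dial scale's tray, until the needle rests between the two thick raised marks on the dial. The weighing head may stand anywhere along its short slide on the base, so feel for the spindle gently and never push the tray hard down to its stop. Leave the spare rings and everything else where they are.

Things in the scene. Friction and masses are not known exactly. Their poses are not given: they have to be found in the camera images.
- scale: Dial scale base: grey box 120 (x) by 220 (y) by 30 mm high, fixed on the table; origin at the centre of its underside, z up, y from the dial end to the tray end. On it slides along x the white weighing head, a plate 96 by 210 by 10 mm, top 40 mm above the table, with a dial 92 mm across at the -y end (black needle, two thick raised dark marks) and the tray at the +y end.
- scale_axis (a point): Point of the base (same axes), 55 mm from its middle towards +y and 12 mm towards -x, 74 mm above the table: height of the unloaded tray's top; the tray itself stands 2 to 22 mm from here along +x. The aluminium tray is 54 mm across, 4 mm thick; an upright steel spindle, 13 mm in diameter, stands in its middle, its tip 45 mm above the tray top (tip edge rounded 1.5 mm).
- play (a point): Point of the base 45 mm above scale_axis, at the unloaded spindle tip's height (119 mm). The head stands anywhere along its slide: the spindle is 2 to 22 mm from this point along +x, NOT reported, different each time; along y exact. It stays put under side forces below 10 N. Feel for it: a ring pressed on the tip with 1 to 3 N and slid along x drops over it where the bore meets it.
- tray (a joint): How far the tray has sunk on its spring, m: 0 upper stop, 0.026 lower stop; overload begins at 0.024. Spring 400 N/m, about 2.5 mm a ring. The empty tray (its weight differs) stands at 0.002 to 0.0042. The needle turns with it, 0.15 rad per mm, anticlockwise from above, from pointing to -y. The two thick marks stand at 0.0074 and 0.0108.
- mat: Teal silicone repair mat, 240 by 360 by 3 mm, fixed on the table; origin at the centre of its underside, z up. The rings lie on it.
- ring1: Plain steel ring weight, one of four alike: outer diameter 40 mm, bore 15.2 mm, 12 mm high, about 100 g (85 to 115 g); origin at the centre of its underside, z along its axis (up).
- ring2: Plain steel ring weight, one of four alike: outer diameter 40 mm, bore 15.2 mm, 12 mm high, about 100 g (85 to 115 g); origin at the centre of its underside, z along its axis (up).
- ring3: Plain steel ring weight, one of four alike: outer diameter 40 mm, bore 15.2 mm, 12 mm high, about 100 g (85 to 115 g); origin at the centre of its underside, z along its axis (up).
- ring4: Plain steel ring weight, one of four alike: outer diameter 40 mm, bore 15.2 mm, 12 mm high, about 100 g (85 to 115 g); origin at the centre of its underside, z along its axis (up).
- disc: Bystander: solid steel disc without a bore, 40 mm across, 12 mm high, on the mat among the rings; origin at the centre of its underside.
- camera_puck: Bystander: black lens module, 32 mm across, 16 mm high, on the mat among the rings; origin at the centre of its underside.
- phone: Bystander: black phone, 147 by 72 by 8 mm, lying on the table; origin at the centre of its underside.
- driver: Bystander: screwdriver, 140 mm long, lying on the table.
- suction: Bystander: small suction lifter, 48 mm across, 34 mm high, on the table; origin at the centre of its underside.
- screw_box: Bystander: white divided screw tray, 90 by 120 by 30 mm, on the table; origin at the centre of its underside.
- tweezers: Bystander: steel tweezers, 120 mm long, lying on the table.

How it is judged (in metres and radians):
On the way, in this order (a step that is already met when the one before it is completed fails the run):
1. a first ring is threaded on the spindle, lying flat (((horizontal distance between ring1 and scale_axis below 0.026 m and z of ring1 in the frame of scale_axis between -0.03 and 0.0195 m and angle between ring1's own z axis and vertical below 0.15 rad) or (horizontal distance between ring2 and scale_axis below 0.026 m and z of ring2 in the frame of scale_axis between -0.03 and 0.0195 m and angle between ring2's own z axis and vertical below 0.15 rad) or (horizontal distance between ring3 and scale_axis below 0.026 m and z of ring3 in the frame of scale_axis between -0.03 and 0.0195 m and angle between ring3's own z axis and vertical below 0.15 rad) or (horizontal distance between ring4 and scale_axis below 0.026 m and z of ring4 in the frame of scale_axis between -0.03 and 0.0195 m and angle between ring4's own z axis and vertical below 0.15 rad))), for 0.2 s.
2. a second ring is threaded on the spindle, lying flat ((((horizontal distance between ring1 and scale_axis below 0.026 m and z of ring1 in the frame of scale_axis between -0.03 and 0.0195 m and angle between ring1's own z axis and vertical below 0.15 rad) and (horizontal distance between ring2 and scale_axis below 0.026 m and z of ring2 in the frame of scale_axis between -0.03 and 0.0195 m and angle between ring2's own z axis and vertical below 0.15 rad)) or ((horizontal distance between ring1 and scale_axis below 0.026 m and z of ring1 in the frame of scale_axis between -0.03 and 0.0195 m and angle between ring1's own z axis and vertical below 0.15 rad) and (horizontal distance between ring3 and scale_axis below 0.026 m and z of ring3 in the frame of scale_axis between -0.03 and 0.0195 m and angle between ring3's own z axis and vertical below 0.15 rad)) or ((horizontal distance between ring1 and scale_axis below 0.026 m and z of ring1 in the frame of scale_axis between -0.03 and 0.0195 m and angle between ring1's own z axis and vertical below 0.15 rad) and (horizontal distance between ring4 and scale_axis below 0.026 m and z of ring4 in the frame of scale_axis between -0.03 and 0.0195 m and angle between ring4's own z axis and vertical below 0.15 rad)) or ((horizontal distance between ring2 and scale_axis below 0.026 m and z of ring2 in the frame of scale_axis between -0.03 and 0.0195 m and angle between ring2's own z axis and vertical below 0.15 rad) and (horizontal distance between ring3 and scale_axis below 0.026 m and z of ring3 in the frame of scale_axis between -0.03 and 0.0195 m and angle between ring3's own z axis and vertical below 0.15 rad)) or ((horizontal distance between ring2 and scale_axis below 0.026 m and z of ring2 in the frame of scale_axis between -0.03 and 0.0195 m and angle between ring2's own z axis and vertical below 0.15 rad) and (horizontal distance between ring4 and scale_axis below 0.026 m and z of ring4 in the frame of scale_axis between -0.03 and 0.0195 m and angle between ring4's own z axis and vertical below 0.15 rad)) or ((horizontal distance between ring3 and scale_axis below 0.026 m and z of ring3 in the frame of scale_axis between -0.03 and 0.0195 m and angle between ring3's own z axis and vertical below 0.15 rad) and (horizontal distance between ring4 and scale_axis below 0.026 m and z of ring4 in the frame of scale_axis between -0.03 and 0.0195 m and angle between ring4's own z axis and vertical below 0.15 rad)))), for 0.2 s.
At the end, for the whole second after the job is handed in: The scale is still, between the marks (tray sunk 7.2 to 11.0 mm); each ring lies threaded flat on the spindle (underside under 19 mm above the unloaded tray top, tilt under 0.15 rad) or within 30 mm of its start; no other thing has moved over 30 mm (value of joint tray between 0.0072 and 0.011 m and velocity of joint tray between -0.01 and 0.01 m/s and ((horizontal distance between ring1 and scale_axis below 0.026 m and z of ring1 in the frame of scale_axis between -0.03 and 0.0195 m and angle between ring1's own z axis and vertical below 0.15 rad) or distance of ring1 from where it was at the start of the episode below 0.03 m) and ((horizontal distance between ring2 and scale_axis below 0.026 m and z of ring2 in the frame of scale_axis between -0.03 and 0.0195 m and angle between ring2's own z axis and vertical below 0.15 rad) or distance of ring2 from where it was at the start of the episode below 0.03 m) and ((horizontal distance between ring3 and scale_axis below 0.026 m and z of ring3 in the frame of scale_axis between -0.03 and 0.0195 m and angle between ring3's own z axis and vertical below 0.15 rad) or distance of ring3 from where it was at the start of the episode below 0.03 m) and ((horizontal distance between ring4 and scale_axis below 0.026 m and z of ring4 in the frame of scale_axis between -0.03 and 0.0195 m and angle between ring4's own z axis and vertical below 0.15 rad) or distance of ring4 from where it was at the start of the episode below 0.03 m) and not (distance of disc from where it was at the start of the episode above 0.03 m) and not (distance of camera_puck from where it was at the start of the episode above 0.03 m) and not (distance of phone from where it was at the start of the episode above 0.03 m) and not (distance of driver from where it was at the start of the episode above 0.03 m) and not (distance of suction from where it was at the start of the episode above 0.03 m) and not (distance of screw_box from where it was at the start of the episode above 0.03 m) and not (distance of tweezers from where it was at the start of the episode above 0.03 m)); the robot touches nothing.
It fails at once if the tray is pushed down into overload (sunk more than 24 mm) (value of joint tray above 0.024 m).
It fails at once if a bystander is moved more than 30 mm (distance of any of disc, camera_puck, phone, driver, suction, screw_box, tweezers from where it was at the start of the episode above 0.03 m).
It also fails if it takes over 72 s, if anything falls off the work surface, if the arm or the gripper's body presses on something with over 40 N, if the wrist force passes 120 N, or if a joint passes its speed limit or range.

## Working session

There is one attempt and no reset: what is moved stays moved. The work goes in short steps, Python scripts to look and compute and a tool call to move; the robot and the scene stay as the last step left them, time stands still between calls to the robot, and variables do not carry over. Pictures are saved under pics/ and viewed, and the job is handed in when it is done.

Besides the shell and the picture viewer there is one more tool, called after ">>>" as name([rows], argument=value, ...), one row to a line, values as JSON. step_arm: Moves the arm, as the interface text tells. Its arguments: {"type":"object","properties":{"series":{"type":"array"}},"required":["series"]}

```bash
mkdir -p pics; python3 - <<'E'
from cell import robot
import cv2
s=robot.get_state(); print(s)
for n in ["scene","top"]:
    im=robot.camera(n); cv2.imwrite(f"pics/{n}0.png",im[:,:,::-1]); c=robot.calibration(n); print(n,c)
E
```

```text
{'clock': 0.0, 'joint_positions': array([ 9.57004441e-01,  2.87160360e-01,  1.57818773e+00, -1.98077123e-05,
        1.27862773e+00, -1.50012537e-01]), 'joint_velocities': array([-0.00273243, -0.00070088, -0.00021624,  0.00048538,  0.00293489,
       -0.00174585]), 'joint_efforts': array([-1.03804326e-03, -4.05985236e+01, -2.92622226e+01, -1.59916167e-04,
        5.83714034e-03,  3.64060526e-06]), 'tool_pos': array([301.54437215, 603.15277144, 229.94492308]), 'tcp_rot': array([-4.35290011e-04,  2.29814078e-01,  9.73233821e-01, -1.10927422e-03]), 'ft_force': array([-0.52935493, -0.48048107, -0.40208499]), 'wrist_torque': array([-0.00248555, -0.02985976, -0.05648201]), 'gripper_width': 85.21847245032035}
scene {'fx': 379.18226973321526, 'fy': 379.18226973321526, 'cx': 314.85851223493825, 'cy': 201.58125196741344, 'k1': 0.024355469773313952, 'R': array([[ 0.03220226,  0.99921944, -0.02288066],
       [ 0.63698673, -0.0381587 , -0.76992975],
       [-0.77020187,  0.0102188 , -0.63771832]]), 't': array([ -50.80136915, -280.71897217, 1436.88031596])}
top {'fx': 425.0528096028734, 'fy': 425.0528096028734, 'cx': 313.80310820226174, 'cy': 196.47731792376734, 'k1': -0.055511273500563785, 'R': array([[-0.00277302, -0.99982401, -0.01855397],
       [-0.99090939,  0.00524292, -0.13442879],
       [ 0.13450241,  0.01801253, -0.99074954]]), 't': array([  36.83459273,  540.61672305, 1136.86370708])}
```

View pics/scene0.png

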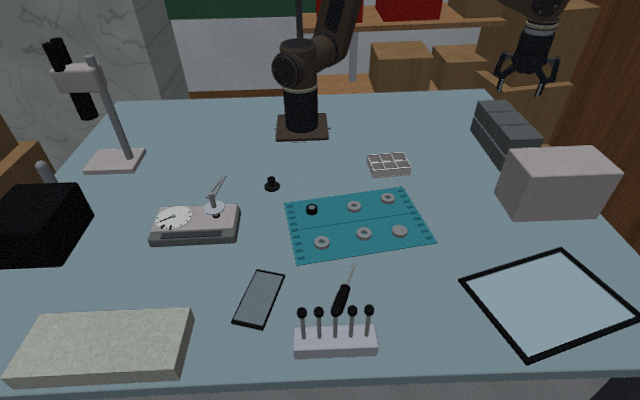

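View pics/top0.png

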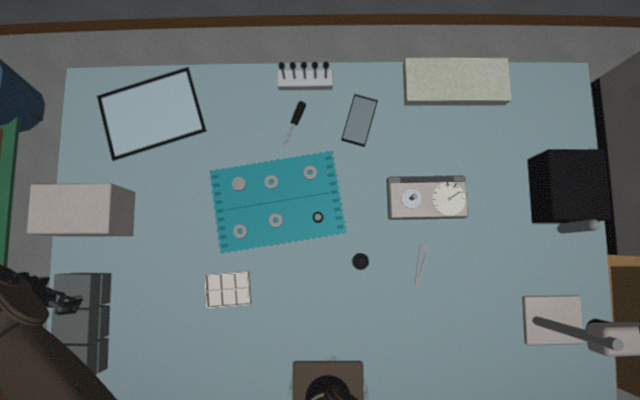

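```bash
cat > h.py <<'E'
import numpy as np, cv2
from cell import robot
def ray(c,u,v):
    K=np.array([[c['fx'],0,c['cx']],[0,c['fy'],c['cy']],[0,0,1]])
    # OpenCV model: distorted = x(1+k1 r^2)
    p=cv2.undistortPoints(np.array([[[u,v]]],float),K,np.array([c['k1'],0,0,0.]))[0,0]
    R=np.array(c['R']);t=np.array(c['t'])
    return -R.T@t, R.T@np.array([p[0],p[1],1])
def on(c,u,v,z):
    o,d=ray(c,u,v); return o+d*(z-o[2])/d[2]
def proj(c,X):
    K=np.array([[c['fx'],0,c['cx']],[0,c['fy'],c['cy']],[0,0,1]])
    return cv2.projectPoints(np.array(X,float).reshape(-1,1,3),cv2.Rodrigues(np.array(c['R']))[0],np.array(c['t'],float),K,np.array([c['k1'],0,0,0.]))[0][:,0]
E
python3 - <<'E'
import cv2
a=cv2.imread('pics/top0.png')
cv2.imwrite('pics/t1.png',cv2.resize(a[145:260,205:350],None,fx=5,fy=5,interpolation=cv2.INTER_CUBIC))
cv2.imwrite('pics/t2.png',cv2.resize(a[165:230,380:480],None,fx=8,fy=8,interpolation=cv2.INTER_CUBIC))
b=cv2.imread('pics/scene0.png')
cv2.imwrite('pics/s2.png',cv2.resize(b[165:255,140:250],None,fx=6,fy=6,interpolation=cv2.INTER_CUBIC))
E
```

```text
(no output)
```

View pics/t1.png

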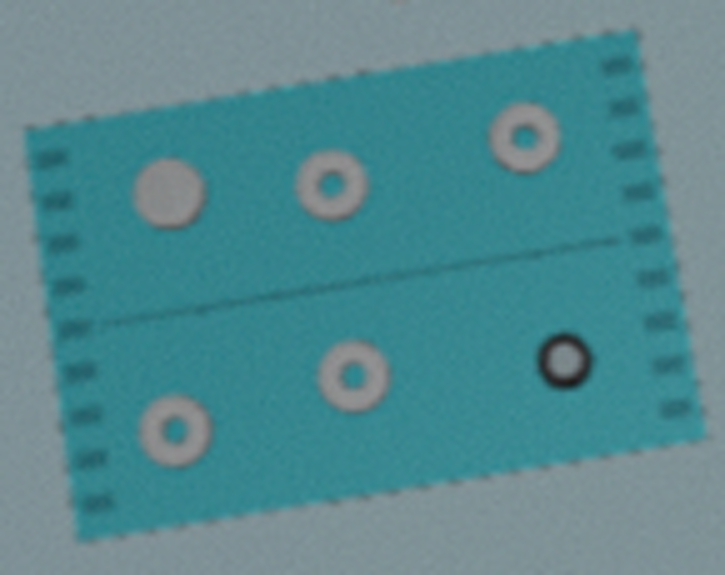

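View pics/t2.png

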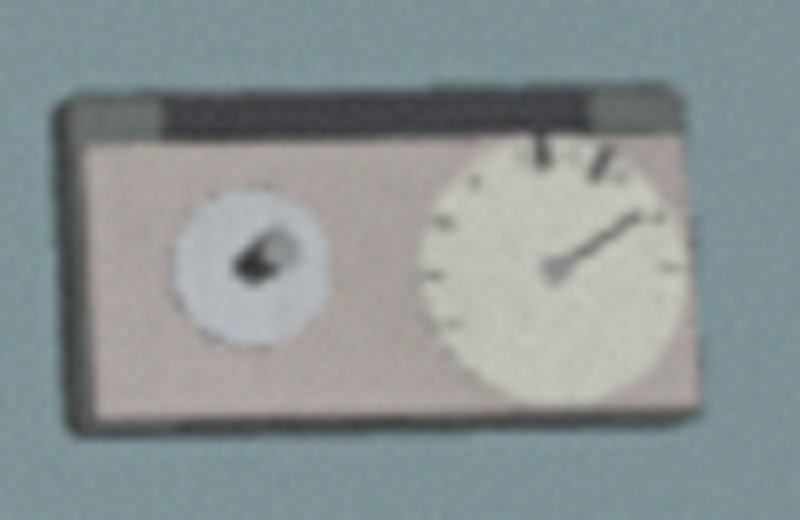

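View pics/s2.png

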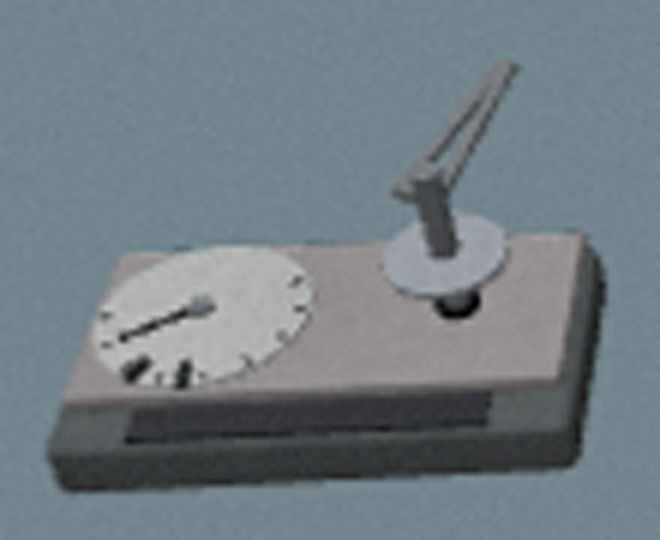

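```bash
python3 - <<'E'
from h import *
c=robot.calibration('top'); cs=robot.calibration('scene')
a=cv2.imread('pics/top0.png')
g=cv2.cvtColor(cv2.resize(a,None,fx=4,fy=4,interpolation=cv2.INTER_CUBIC),cv2.COLOR_BGR2HSV)
# rings: low sat inside mat
m=((g[:,:,1]<70)&(g[:,:,2]>90)).astype(np.uint8)*255
m[:4*150]=0;m[4*250:]=0;m[:,:4*215]=0;m[:,4*342:]=0
cn,h=cv2.findContours(m,cv2.RETR_CCOMP,cv2.CHAIN_APPROX_NONE)
for k,q in enumerate(cn):
    A=cv2.contourArea(q)
    if 700<A<3500:
        (x,y),ax,_=cv2.fitEllipse(q); print('obj',(x-1.5)/4,(y-1.5)/4,np.array(ax)/4,h[0][k][2]>=0,on(c,(x-1.5)/4,(y-1.5)/4,15).round(1))
print('tray',on(c,380+252/8-.4,165+268/8-.4,70).round(1))
print('tip',on(c,380+280/8-.4,165+247/8-.4,115).round(1))
for n,p in dict(tl=(83,143),tr=(685,135),br=(702,407),bl=(95,415)).items(): print('head',n,on(c,380+p[0]/8-.4,165+p[1]/8-.4,40).round(1))
for n,p in dict(tl=(62,95),tr=(683,90)).items(): print('base',n,on(c,380+p[0]/8-.4,165+p[1]/8-.4,30).round(1))
print('scene tip',on(cs,140+428/6-.4,165+178/6-.4,115).round(1),'tray',on(cs,140+445/6-.4,165+254/6-.4,70).round(1))
print('puck',on(c,205+565/5-.4,145+361/5-.4,19).round(1))
from scipy.spatial.transform import Rotation as Ro
s=robot.get_state();q=s['tcp_rot'];print(Ro.from_quat([q[1],q[2],q[3],q[0]]).as_matrix().round(3))
w=robot.calibration('wrist');print(w,(-np.array(w['R']).T@w['t']).round(1))
E
```

```text
obj 239.69544982910156 230.7514190673828 [13.88992119 14.22218132] True [448.1 242.7  15. ]
obj 216.86639404296875 250.03842163085938 [ 3.66662192 58.63908386] False [394.5 305.8  15. ]
obj 275.3804931640625 219.83270263671875 [13.93943405 14.01945686] True [478.3 142.8  15. ]
obj 238.45741271972656 183.3109893798828 [13.70807934 13.94005013] False [582.6 248.9  15. ]
obj 270.9217834472656 181.60986328125 [13.66888237 13.96147823] True [586.9 156.5  15. ]
obj 309.5117492675781 172.12893676757812 [13.67579269 13.73542023] True [613.5  47.   15. ]
tray [ 530.5 -226.5   70. ]
tip [ 531.4 -226.2  115. ]
head tl [ 578.2 -175.9   40. ]
head tr [ 580.  -384.8   40. ]
head br [ 485.6 -385.9   40. ]
head bl [ 484.1 -177.5   40. ]
base tl [ 596.9 -170.7   30. ]
base tr [ 597.7 -388.4   30. ]
scene tip [ 537.7 -223.2  115. ] tray [ 533.5 -225.5   70. ]
puck [486.   24.6  19. ]
[[-0.894  0.447 -0.001]
 [ 0.447  0.894 -0.002]
 [ 0.    -0.002 -1.   ]]
{'fx': 286.78804901248503, 'fy': 286.78804901248503, 'cx': 322.7323597168425, 'cy': 193.40548097008903, 'k1': 0.011372641485461153, 'R': array([[ 0.44749772,  0.89428384, -0.00148422],
       [ 0.85849092, -0.42912099,  0.28079979],
       [ 0.25047781, -0.12693146, -0.95976522]]), 't': array([-674.67703653,  -36.23763702,  378.59928854])} [238.2 635.9 372.5]
```

>>> step_arm([
  [0, -0.037, -0.025, 0, 0, 0, -0.116],
  [0, -0.034, -0.029, 0, 0, 0, -0.116],
  [0, -0.03, -0.033, 0, 0, 0, -0.116],
  [0, -0.026, -0.036, 0, 0, 0, -0.116],
  [0, -0.022, -0.039, 0, 0, 0, 0],
  [0, -0.022, -0.039, 0, 0, 0, 0],
  [0, -0.022, -0.039, 0, 0, 0, 0],
  [0, -0.022, -0.039, 0, 0, 0, 0],
  [0, -0.022, -0.039, 0, 0, 0, 0],
  [0, -0.022, -0.039, 0, 0, 0, 0],
])

```text
clock: 1.1
tool_pos: [528.8, 206.6, 223.7]
tcp_rot: [-0.004, -0.016, 1.0, -0.003]
ft_force: [0.1, 0.1, -0.4]
gripper_width: 85.6
```

>>> step_arm([
  [0, -0.017, -0.032, 0.018, 0, 0, 0],
  [0, -0.017, -0.032, 0.018, 0, 0, 0],
  [0, -0.017, -0.032, 0.018, 0, 0, 0],
  [0, -0.017, -0.032, 0.018, 0, 0, 0],
  [0, -0.017, -0.03, 0.018, 0, 0, 0],
  [0, 0, 0, 0, 0, 0, 0],
  [0, 0, 0, 0, 0, 0, 0],
  [0, 0, 0, 0, 0, 0, 0],
  [0, 0, 0, 0, 0, 0, 0],
  [0, 0, 0, 0, 0, 0, 0],
])

```text
clock: 2.1
tool_pos: [620.8, 40.9, 129.8]
tcp_rot: [-0.005, -0.013, 1.0, -0.002]
ft_force: [-0.4, -0.7, 1.0]
gripper_width: 85.5
```

```bash
cat > look.py <<'E'
import sys
from h import *
from scipy.spatial.transform import Rotation as Ro
c=robot.calibration('wrist'); s=robot.get_state(); im=robot.camera('wrist')
cv2.imwrite(f'pics/{sys.argv[1]}.png',im[:,:,::-1])
import pickle; pickle.dump((c,s),open(f'pics/{sys.argv[1]}.pkl','wb'))
q=s['tcp_rot'];print(s['clock'],s['tool_pos'].round(2),Ro.from_quat([q[1],q[2],q[3],q[0]]).as_matrix().round(3).tolist(),s['ft_force'].round(2),s['gripper_width'])
E
python3 look.py w1
```

```text
2.1 [620.83  40.89 129.76] [[-1.0, -0.026, -0.01], [-0.026, 1.0, -0.004], [0.01, -0.003, -1.0]] [-0.45 -0.7   0.97] 85.51684346152427
```

View pics/w1.png

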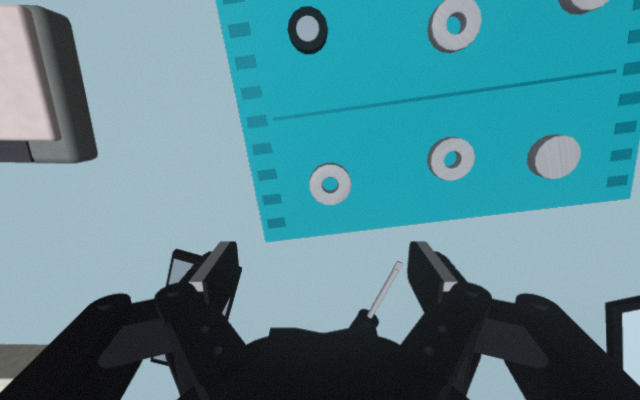

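```bash
cat > rings.py <<'E'
import sys,pickle
from h import *
c,s=pickle.load(open(f'pics/{sys.argv[1]}.pkl','rb'))
a=cv2.imread(f'pics/{sys.argv[1]}.png'); g=cv2.cvtColor(a,cv2.COLOR_BGR2HSV)
teal=((g[:,:,1]>120)&(g[:,:,0]>80)&(g[:,:,0]<100)).astype(np.uint8)*255
cn,h=cv2.findContours(teal,cv2.RETR_CCOMP,cv2.CHAIN_APPROX_NONE)
m=cv2.bitwise_not(teal)
cn,h=cv2.findContours(m,cv2.RETR_CCOMP,cv2.CHAIN_APPROX_NONE)
for k,q in enumerate(cn):
    A=cv2.contourArea(q)
    if h[0][k][3]<0 and A>400 and len(q)>20:
        for z,qq in ((15,q),):
            P=np.array([on(c,*p[0],9) for p in q]); 
        hole=h[0][k][2]
        if hole>=0 and cv2.contourArea(cn[hole])>60:
            Q=cv2.fitEllipse(cn[hole]); print('hole',np.round(Q[0],1),np.round(Q[1],1),'xy',on(c,*Q[0],9).round(1), end=' ')
        Q=cv2.fitEllipse(q)
        print('obj',np.round(Q[0],1),np.round(Q[1],1),'xy',on(c,*Q[0],9).round(1))
E
python3 rings.py w1
```

```text
hole [329.7 183.5] [14.5 16.5] xy [615.7  47.5   9. ] obj [329.7 183.6] [41.3 41.6] xy [615.8  47.5   9. ]
hole [450.1 158.3] [12.3 16.9] xy [589.  157.5   9. ] obj [450.8 158.3] [42.6 46.9] xy [588.9 158.2   9. ]
obj [553.9 156.1] [42.7 53.5] xy [584.7 251.4   9. ]
obj [307.2  28.5] [36.8 42.7] xy [485.5  24.8   9. ]
obj [579.2   5.5] [13.5 53.5] xy [464.9 241.3   9. ]
hole [453.3  24.8] [14.9 19.4] xy [480.1 143.8   9. ] obj [454.1  24.7] [48.2 58.4] xy [480.1 144.5   9. ]
obj [273.9 227.4] [417.6 737.1] xy [661.8  -6.3   9. ]
```

>>> step_arm([
  [0, 0.0055, 0.006, 0.01, -0.004, -0.01, 0.026],
  [0, 0, 0, 0.025, 0, 0, 0],
  [0, 0, 0, 0.025, 0, 0, 0],
  [0, 0, 0, 0.02, 0, 0, 0],
  [0, 0, 0, 0.015, 0, 0, 0],
  [0, 0, 0, 0, 0, 0, 0],
  [0, 0, 0, 0, 0, 0, 0],
  [0, 0, 0, 0, 0, 0, 0],
  [0, 0, 0, 0, 0, 0, 0],
  [0, 0, 0, 0, 0, 0, 0],
])

```text
clock: 3.15
tool_pos: [620.5, 51.6, 42.0]
tcp_rot: [0.009, -0.003, 1.0, -0.0]
ft_force: [1.0, -0.1, -0.3]
gripper_width: 85.3
```

```bash
python3 look.py w2; python3 rings.py w2
```

```text
3.15 [620.53  51.64  41.97] [[-1.0, -0.006, 0.018], [-0.006, 1.0, -0.001], [-0.018, -0.001, -1.0]] [ 0.98 -0.06 -0.29] 85.31087970787425
hole [315.5 214.2] [17.8 22.8] xy [615.5  47.4   9. ] obj [315.4 214.5] [60.7 61.1] xy [615.7  47.4   9. ]
hole [492.1 175.5] [14.1 23.6] xy [589.1 157.2   9. ] obj [493.8 175.1] [62.8 73.2] xy [588.8 158.3   9. ]
obj [625.  171.9] [35.7 65.6] xy [586.4 237.6   9. ]
obj [494.7   5. ] [12.5 59.1] xy [497.4 141.5   9. ]
obj [261.1 233.9] [406.1 708. ] xy [629.8  11.2   9. ]
```

View pics/w2.png

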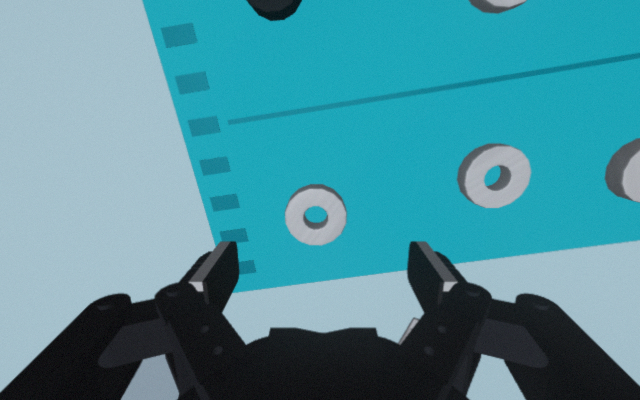

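>>> step_arm([
  [0, 0.005, -0.004, 0.005, 0, 0.012, 0],
  [0, 0, 0, 0.008, 0, 0, 0],
  [0, 0, 0, 0.005, 0, 0, 0],
  [0, 0, 0, 0, 0, 0, 0],
  [0, 0, 0, 0, 0, 0, 0],
  [0, 0, 0, 0, 0, 0, 0],
  [0, 0, 0, 0, 0, 0, 0],
  [0, 0, 0, 0, 0, 0, 0],
  [0, 0, 0, 0, 0, 0, 0],
  [0, 0, 0, 0, 0, 0, 0],
])

```text
clock: 4.2
tool_pos: [615.8, 47.0, 23.0]
tcp_rot: [0.003, -0.003, 1.0, -0.0]
ft_force: [-0.2, 0.5, 1.0]
gripper_width: 85.5
```

```bash
python3 look.py w3; python3 rings.py w3|head -1;python3 look.py w3b
```

```text
4.2 [615.85  46.98  22.99] [[-1.0, -0.006, 0.006], [-0.006, 1.0, -0.001], [-0.006, -0.001, -1.0]] [-0.17  0.49  1.01] 85.5243968998528
hole [322.6 233.7] [17.7 24.8] xy [615.6  47.4   9. ] obj [322.6 234.2] [66.6 67.3] xy [615.9  47.4   9. ]
4.25 [615.86  46.97  23.03] [[-1.0, -0.006, 0.006], [-0.006, 1.0, -0.001], [-0.006, -0.001, -1.0]] [-0.2  -0.16  0.16] 85.43103735500348
```

>>> step_arm([
  [0, 0, 0, 0.01, 0, 0.006, 0],
  [0, 0, 0, 0.008, 0, 0, 0],
  [0, 0, 0, 0.002, 0, 0, 0],
  [0, 0, 0, 0, 0, 0, 0],
  [255, 0, 0, 0, 0, 0, 0],
  [255, 0, 0, 0, 0, 0, 0],
  [255, 0, 0, 0, 0, 0, 0],
  [255, 0, 0, 0, 0, 0, 0],
  [255, 0, 0, 0, 0, 0, 0],
  [255, 0, 0, 0, 0, 0, 0],
])

```text
clock: 5.3
tool_pos: [617.1, 47.1, 2.9]
tcp_rot: [0.001, -0.003, 1.0, -0.0]
ft_force: [0.7, 0.4, -0.9]
gripper_width: 36.9
```

```bash
python3 look.py w4
```

```text
5.3 [617.08  47.09   2.88] [[-1.0, -0.005, 0.002], [-0.005, 1.0, -0.0], [-0.002, -0.001, -1.0]] [ 0.73  0.41 -0.92] 36.92299587677799
```

View pics/w4.png

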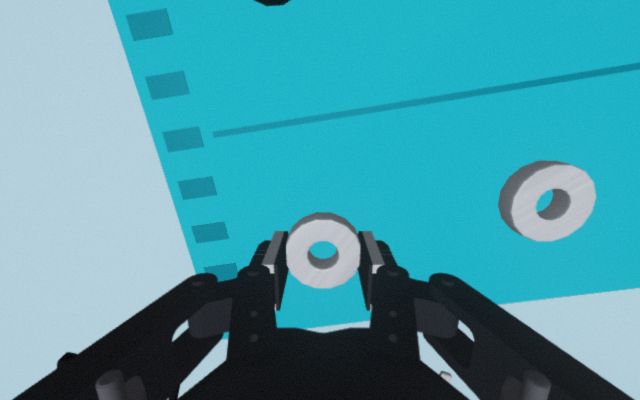

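```bash
python3 - <<'E'
from h import *
import pickle
c,s=pickle.load(open('pics/w4.pkl','rb'))
print(on(c,323,246,15),on(c,323,253,9)); print(proj(c,[s['tool_pos'],s['tool_pos']+[0,0,19],[617,47,15]]))
E
```

```text
[611.55462566  47.69839765  15.        ] [618.65578195  47.74437319   9.        ]
[[321.80128749 244.98653503]
 [321.68731982 262.94076336]
 [321.55904344 255.77257587]]
```

>>> step_arm([
  [255, 0, 0, -0.003, 0, 0, 0],
  [255, 0, 0, -0.005, 0, 0, 0],
  [255, 0, 0, -0.01, 0, 0, 0],
  [255, 0, 0, -0.015, 0, 0, 0],
  [255, 0, 0, -0.015, 0, 0, 0],
  [255, 0, 0, 0, 0, 0, 0],
  [255, 0, 0, 0, 0, 0, 0],
  [255, 0, 0, 0, 0, 0, 0],
  [255, 0, 0, 0, 0, 0, 0],
  [255, 0, 0, 0, 0, 0, 0],
])

```text
clock: 6.35
tool_pos: [616.7, 47.1, 55.5]
tcp_rot: [0.001, -0.003, 1.0, -0.0]
ft_force: [-0.8, -1.3, -0.4]
gripper_width: 37.2
```

```bash
python3 look.py w5
```

```text
6.35 [616.69  47.1   55.47] [[-1.0, -0.005, 0.002], [-0.005, 1.0, -0.001], [-0.002, -0.001, -1.0]] [-0.77 -1.28 -0.4 ] 37.179900701376226
```

View pics/w5.png

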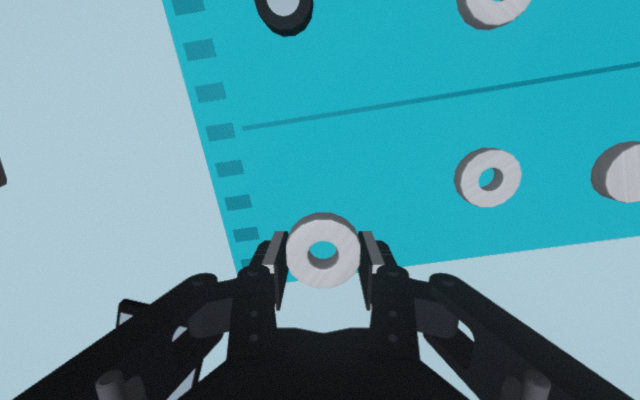

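>>> step_arm([
  [255, 0, 0, -0.03, 0, 0, 0],
  [255, 0, -0.01, -0.035, 0, 0, 0],
  [255, 0.007, -0.03, -0.025, 0, 0, 0],
  [255, 0.008, -0.04, -0.01, 0, 0, 0],
  [255, 0.008, -0.04, 0, 0, 0, 0],
  [255, 0.008, -0.04, 0, 0, 0, 0],
  [255, 0.008, -0.04, 0, 0, 0, 0],
  [255, 0.008, -0.03, 0, 0, 0, 0],
  [255, 0.004, -0.01, 0, 0, 0, 0],
  [255, 0, 0, 0, 0, 0, 0],
])

```text
clock: 7.4
tool_pos: [563.1, -200.5, 154.5]
tcp_rot: [-0.003, -0.004, 1.0, -0.0]
ft_force: [0.1, 0.3, -0.4]
gripper_width: 37.0
```

```bash
python3 look.py w6
```

```text
7.4 [ 563.12 -200.54  154.46] [[-1.0, -0.009, -0.006], [-0.009, 1.0, -0.0], [0.006, -0.0, -1.0]] [ 0.13  0.3  -0.43] 37.0112838791182
```

View pics/w6.png

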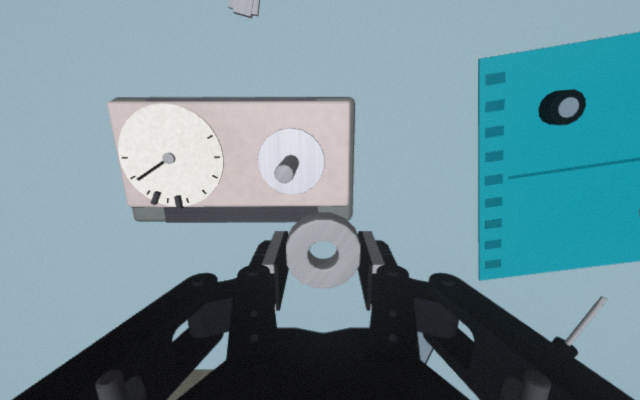

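```bash
python3 - <<'E'
from h import *
import pickle
c,s=pickle.load(open('pics/w6.pkl','rb'))
a=cv2.imread('pics/w6.png')
cv2.imwrite('pics/w6z.png',cv2.resize(a[85:225,100:370],None,fx=2.9,fy=2.9,interpolation=cv2.INTER_CUBIC))
cv2.imwrite('pics/w6y.png',cv2.resize(a[120:300,230:400],None,fx=3.3,fy=3.3,interpolation=cv2.INTER_CUBIC))
print('tip',on(c,284.5,173.5,115),'tray',on(c,291,160.5,70))
E
```

```text
tip [ 531.91312712 -225.08019837  115.        ] tray [ 530.90952707 -225.60016936   70.        ]
```

View pics/w6z.png

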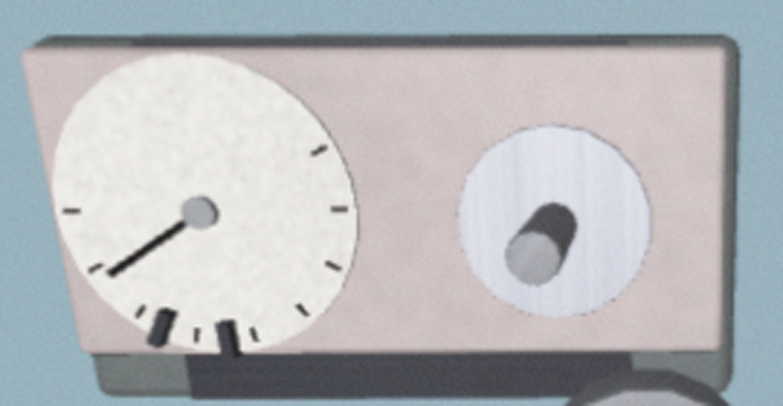

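View pics/w6y.png

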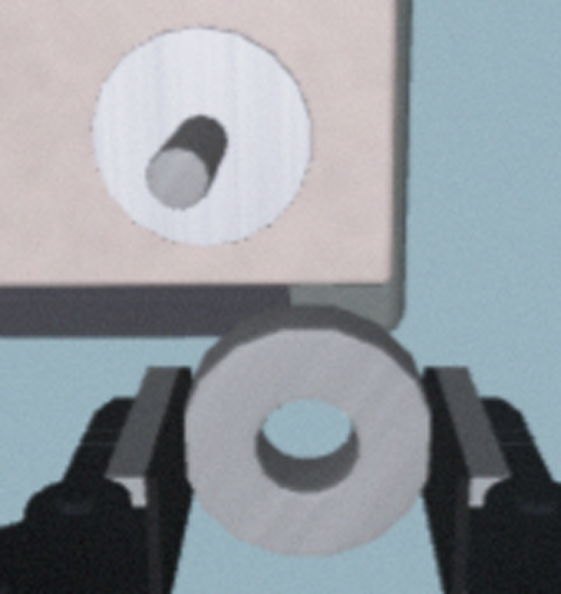

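```bash
python3 - <<'E'
from h import *
import pickle
c,s=pickle.load(open('pics/w6.pkl','rb'))
T=s['tool_pos']
for z in (8,10,12,14): print(z,(on(c,323,254.3,T[2]+z)-T).round(2))
print('tip',on(c,284.1,174,115.2).round(2))
E
```

```text
8 [1.39 0.64 8.  ]
10 [ 0.33  0.62 10.  ]
12 [-0.73  0.61 12.  ]
14 [-1.79  0.6  14.  ]
tip [ 532.2  -225.32  115.2 ]
```

>>> step_arm([
  [255, 0.01, -0.008, 0, 0, -0.006, 0.005],
  [255, 0.01, -0.008, 0, 0, 0, 0],
  [255, 0.008, -0.007, 0.005, 0, 0, 0],
  [255, 0.002, -0.002, 0.01, 0, 0, 0],
  [255, 0, 0, 0.01, 0, 0, 0],
  [255, 0, 0, 0.005, 0, 0, 0],
  [255, 0, 0, 0, 0, 0, 0],
  [255, 0, 0, 0, 0, 0, 0],
  [255, 0, 0, 0, 0, 0, 0],
  [255, 0, 0, 0, 0, 0, 0],
])

```text
clock: 8.45
tool_pos: [531.5, -221.2, 120.0]
tcp_rot: [-0.001, -0.005, 1.0, 0.002]
ft_force: [0.5, 0.3, -0.8]
gripper_width: 37.3
```

```bash
python3 look.py w7; python3 - <<'E'
import cv2
a=cv2.imread('pics/w7.png')
cv2.imwrite('pics/w7z.png',cv2.resize(a[150:350,120:420],None,fx=2.6,fy=2.6,interpolation=cv2.INTER_CUBIC))
E
```

```text
8.45 [ 531.46 -221.22  119.98] [[-1.0, -0.011, -0.002], [-0.011, 1.0, 0.003], [0.002, 0.003, -1.0]] [ 0.51  0.31 -0.81] 37.25145093311724
```

View pics/w7z.png

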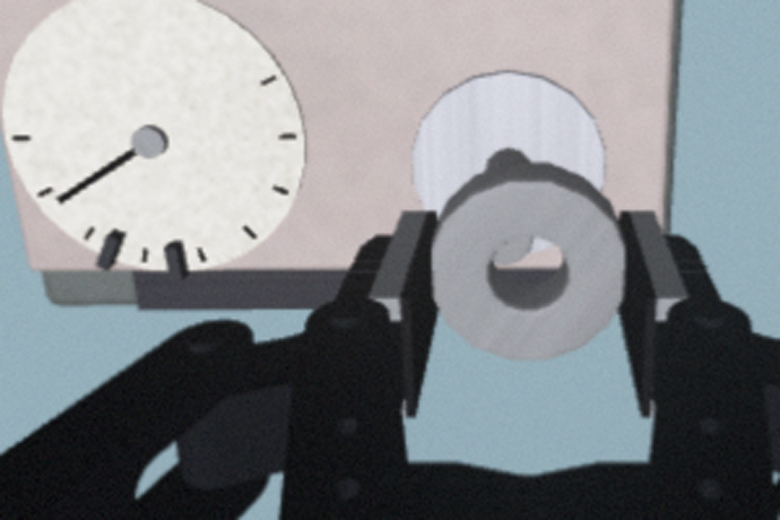

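>>> step_arm([
  [255, -0.0015, -0.0045, 0, -0.003, 0, 0.005],
  [255, 0, 0, 0, 0, 0, 0],
  [255, 0, 0, 0, 0, 0, 0],
  [255, 0, 0, 0, 0, 0, 0],
  [255, 0, 0, 0, 0, 0, 0],
  [255, 0, 0, 0, 0, 0, 0],
  [255, 0, 0, 0, 0, 0, 0],
  [255, 0, 0, 0, 0, 0, 0],
  [255, 0, 0, 0, 0, 0, 0],
  [255, 0, 0, 0, 0, 0, 0],
])

```text
clock: 9.5
tool_pos: [533.8, -226.4, 121.1]
tcp_rot: [-0.0, -0.003, 1.0, 0.003]
ft_force: [-0.7, -0.2, -0.6]
gripper_width: 36.8
```

```bash
cat > z.py <<'E'
import cv2,sys,subprocess
print(subprocess.run(['python3','look.py',sys.argv[1]],capture_output=True,text=True).stdout)
a=cv2.imread(f'pics/{sys.argv[1]}.png')
cv2.imwrite(f'pics/{sys.argv[1]}z.png',cv2.resize(a[150:350,120:420],None,fx=2.6,fy=2.6,interpolation=cv2.INTER_CUBIC))
E
python3 z.py w8
```

```text
9.5 [ 533.77 -226.38  121.07] [[-1.0, -0.005, -0.001], [-0.005, 1.0, 0.005], [0.001, 0.005, -1.0]] [-0.71 -0.15 -0.6 ] 36.76365959904089
```

View pics/w8z.png

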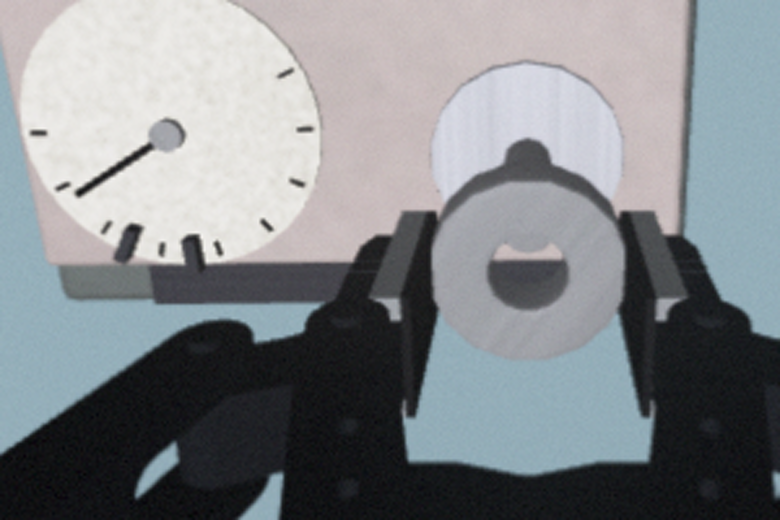

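```bash
python3 - <<'E'
from h import *
import pickle
c,s=pickle.load(open('pics/w8.pkl','rb'))
T=s['tool_pos'];print(T.round(2))
f=lambda x,y,z:on(c,120+x/2.6,150+y/2.6,z).round(2)
print('tip far edge',f(528,251,115.2))
print('ring top: bore far edge',f(528,309,T[2]+12),'outer far',f(528,359,T[2]+12),'near outer',f(528,180,T[2]+12))
E
```

```text
[ 533.77 -226.38  121.07]
tip far edge [ 537.7  -225.68  115.2 ]
ring top: bore far edge [ 541.27 -225.79  133.07] outer far [ 552.63 -225.72  133.07] near outer [ 514.03 -225.94  133.07]
```

>>> step_arm([
  [255, 0.002, 0, 0, -0.004, 0, 0],
  [255, 0, 0, 0, 0, 0, 0],
  [255, 0, 0, 0.003, 0, 0, 0],
  [255, 0, 0, 0.003, 0, 0, 0],
  [255, 0, 0, 0.003, 0, 0, 0],
  [255, 0, 0, 0, 0, 0, 0],
  [255, 0, 0, 0, 0, 0, 0],
  [255, 0, 0, 0, 0, 0, 0],
  [255, 0, 0, 0, 0, 0, 0],
  [255, 0, 0, 0, 0, 0, 0],
])

```text
clock: 10.55
tool_pos: [531.5, -226.3, 111.0]
tcp_rot: [-0.0, -0.003, 1.0, 0.005]
ft_force: [-0.4, 0.3, -0.5]
gripper_width: 37.1
```

```bash
python3 z.py w9
```

```text
10.55 [ 531.54 -226.33  111.04] [[-1.0, -0.005, -0.001], [-0.005, 1.0, 0.01], [0.001, 0.01, -1.0]] [-0.43  0.33 -0.54] 37.077023441284965
```

View pics/w9z.png

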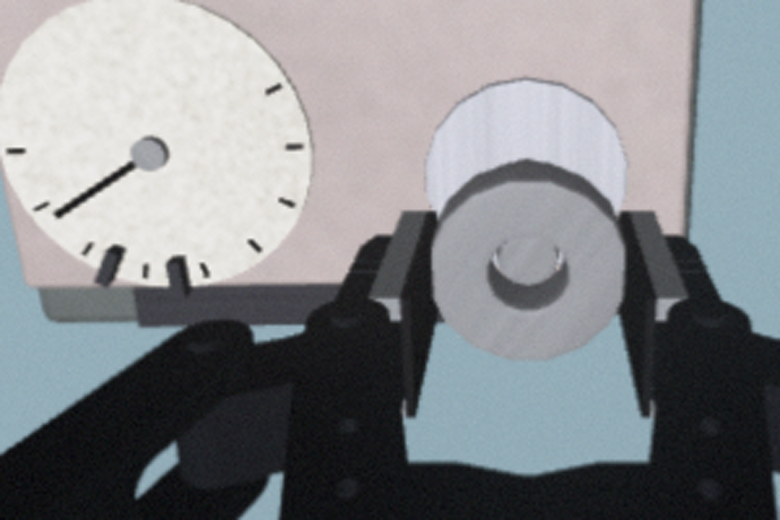

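>>> step_arm([
  [255, 0, 0, 0.002, 0.008, 0, 0],
  [255, 0, 0, 0.004, 0, 0, 0],
  [255, 0, 0, 0.004, 0, 0, 0],
  [255, 0, 0, 0.004, 0, 0, 0],
  [255, 0, 0, 0.004, 0, 0, 0],
  [255, 0, 0, 0, 0, 0, 0],
  [255, 0, 0, 0, 0, 0, 0],
  [255, 0, 0, 0, 0, 0, 0],
  [255, 0, 0, 0, 0, 0, 0],
  [255, 0, 0, 0, 0, 0, 0],
])

```text
clock: 11.6
tool_pos: [531.6, -226.3, 91.3]
tcp_rot: [-0.0, -0.003, 1.0, 0.001]
ft_force: [0.1, -0.2, -1.6]
gripper_width: 37.5
```

```bash
python3 z.py w10
```

```text
11.6 [ 531.59 -226.31   91.34] [[-1.0, -0.005, -0.001], [-0.005, 1.0, 0.001], [0.001, 0.001, -1.0]] [ 0.11 -0.19 -1.58] 37.470317660729
```

View pics/w10z.png

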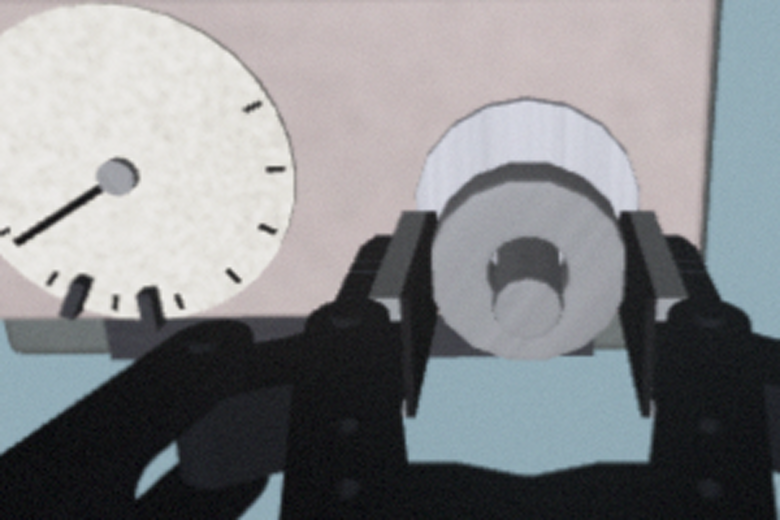

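>>> step_arm([
  [255, 0, 0, 0.004, 0, 0, 0],
  [255, 0, 0, 0.004, 0, 0, 0],
  [255, 0, 0, 0.004, 0, 0, 0],
  [255, 0, 0, 0.004, 0, 0, 0],
  [255, 0, 0, 0.002, 0, 0, 0],
  [255, 0, 0, 0, 0, 0, 0],
  [255, 0, 0, 0, 0, 0, 0],
  [255, 0, 0, 0, 0, 0, 0],
  [255, 0, 0, 0, 0, 0, 0],
  [255, 0, 0, 0, 0, 0, 0],
])

```text
clock: 12.65
tool_pos: [531.6, -226.3, 71.7]
tcp_rot: [-0.0, -0.003, 1.0, 0.001]
ft_force: [1.0, -0.0, -1.1]
gripper_width: 36.8
```

```bash
python3 z.py w11
```

```text
12.65 [ 531.59 -226.3    71.73] [[-1.0, -0.005, -0.001], [-0.005, 1.0, 0.001], [0.001, 0.001, -1.0]] [ 0.95 -0.04 -1.07] 36.79860453592531
```

View pics/w11z.png

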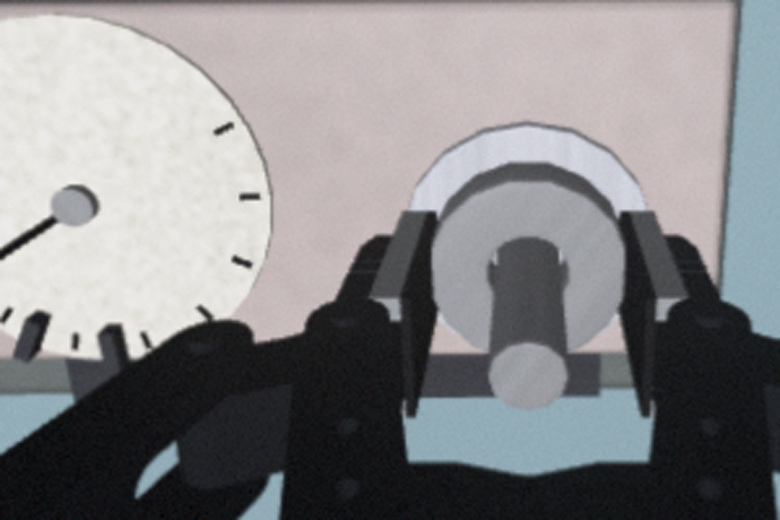

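>>> step_arm([
  [0, 0, 0, 0, 0, 0, 0],
  [0, 0, 0, 0, 0, 0, 0],
  [0, 0, 0, 0, 0, 0, 0],
  [0, 0, 0, 0, 0, 0, 0],
  [0, 0, 0, 0, 0, 0, 0],
  [0, 0, 0, 0, 0, 0, 0],
  [0, 0, 0, -0.01, 0, 0, 0],
  [0, 0, 0, -0.02, 0, 0, 0],
  [0, 0, 0, -0.03, 0, 0, 0],
  [0, 0, 0, -0.03, 0, 0, 0],
])

```text
clock: 13.7
tool_pos: [529.2, -224.8, 161.4]
tcp_rot: [-0.004, -0.003, 1.0, 0.003]
ft_force: [0.0, -0.9, -0.3]
gripper_width: 85.2
```

```bash
python3 look.py w12
```

```text
13.7 [ 529.16 -224.84  161.41] [[-1.0, -0.005, -0.009], [-0.005, 1.0, 0.006], [0.009, 0.007, -1.0]] [ 0.03 -0.94 -0.32] 85.1837652154203
```

View pics/w12.png

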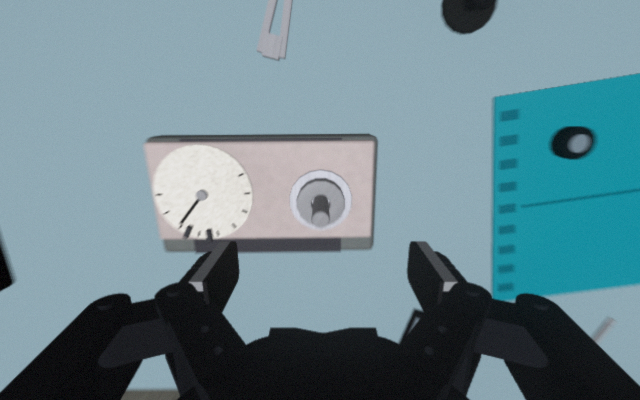

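>>> step_arm([
  [0, -0.004, 0.02, 0, 0, 0, 0],
  [0, -0.007, 0.042, 0, 0, 0, 0],
  [0, -0.007, 0.045, 0, 0, 0, 0],
  [0, -0.007, 0.045, 0, 0, 0, 0],
  [0, -0.007, 0.045, 0, 0, 0, 0],
  [0, -0.007, 0.045, 0, 0, 0, 0],
  [0, -0.007, 0.045, 0, 0, 0, 0],
  [0, -0.007, 0.045, 0, 0, 0, 0],
  [0, -0.006, 0.03, 0, 0, 0, 0],
  [0, 0, 0.01, 0, 0, 0, 0],
])

```text
clock: 14.75
tool_pos: [596.9, 155.3, 179.0]
tcp_rot: [0.011, 0.001, 1.0, -0.003]
ft_force: [0.0, -0.3, 0.2]
gripper_width: 85.5
```

```bash
python3 look.py w13; python3 rings.py w13
```

```text
14.75 [596.87 155.29 178.95] [[-1.0, 0.001, 0.021], [0.001, 1.0, -0.006], [-0.021, -0.006, -1.0]] [ 0.05 -0.27  0.21] 85.46049281752211
hole [325.8 165.8] [12.8 13.9] xy [589.1 158.2   9. ] obj [325.8 165.7] [35.5 35.9] xy [589.1 158.3   9. ]
obj [411.3 161.9] [35.9 38. ] xy [584.9 251.9   9. ]
obj [190.5  64.4] [29.3 35.4] xy [486.7  23.5   9. ]
hole [312.3  56.9] [15.6 16.4] xy [479.9 144.6   9. ] obj [312.1  56.1] [40.2 44.4] xy [479.2 144.5   9. ]
hole [417.8  21.6] [14.2 17.3] xy [449.8 245.3   9. ] obj [418.2  21.3] [41.5 48.7] xy [449.6 245.7   9. ]
obj [319.2 199.5] [483.4 717.1] xy [628.4 150.7   9. ]
```

>>> step_arm([
  [0, 0.0055, 0.003, 0.015, -0.005, 0.016, 0],
  [0, 0, 0, 0.035, 0, 0, 0],
  [0, 0, 0, 0.035, 0, 0, 0],
  [0, 0, 0, 0.03, 0, 0, 0],
  [0, 0, 0, 0.015, 0, 0, 0],
  [0, 0, 0, 0.01, 0, 0, 0],
  [0, 0, 0, 0, 0, 0, 0],
  [0, 0, 0, 0, 0, 0, 0],
  [0, 0, 0, 0, 0, 0, 0],
  [0, 0, 0, 0, 0, 0, 0],
])

```text
clock: 15.8
tool_pos: [592.4, 149.8, 35.4]
tcp_rot: [0.003, 0.005, 1.0, -0.001]
ft_force: [0.0, 0.4, 0.1]
gripper_width: 85.3
```

```bash
python3 look.py w14; python3 rings.py w14
```

```text
15.8 [592.39 149.8   35.35] [[-1.0, 0.01, 0.006], [0.01, 1.0, -0.002], [-0.006, -0.002, -1.0]] [0.04 0.36 0.07] 85.27841588233167
hole [333.8 220.8] [17.9 23.7] xy [589.  157.3   9. ] obj [334.  221.2] [62.7 62.9] xy [589.3 157.4   9. ]
obj [484.5 213.3] [62.9 71.7] xy [584.9 251.2   9. ]
obj [76.5 41.5] [61.2 91.9] xy [486.5  22.3   9. ]
obj [334.8 180.7] [488.8 677.2] xy [562.9 157.9   9. ]
hole [308.1  26.6] [28.5 29.6] xy [480.3 143.8   9. ] obj [307.7  30. ] [72.4 80.8] xy [481.8 143.6   9. ]
```

>>> step_arm([
  [0, 0.0025, 0.0075, 0.005, -0.002, 0.005, -0.012],
  [0, 0, 0, 0.008, 0, 0, 0],
  [0, 0, 0, 0, 0, 0, 0],
  [0, 0, 0, 0, 0, 0, 0],
  [0, 0, 0, 0, 0, 0, 0],
  [0, 0, 0, 0, 0, 0, 0],
  [0, 0, 0, 0, 0, 0, 0],
  [0, 0, 0, 0, 0, 0, 0],
  [0, 0, 0, 0, 0, 0, 0],
  [0, 0, 0, 0, 0, 0, 0],
])

```text
clock: 16.85
tool_pos: [591.2, 158.7, 23.3]
tcp_rot: [0.002, -0.002, 1.0, 0.0]
ft_force: [0.3, 0.4, -1.1]
gripper_width: 85.5
```

```bash
python3 look.py w15; python3 rings.py w15
```

```text
16.85 [591.18 158.73  23.27] [[-1.0, -0.004, 0.005], [-0.004, 1.0, 0.001], [-0.005, 0.001, -1.0]] [ 0.34  0.37 -1.05] 85.46979551117096
hole [319.4 230.3] [18.2 24.9] xy [588.8 157.3   9. ] obj [319.4 231. ] [66.7 67.5] xy [589.3 157.2   9. ]
obj [479.3 224.7] [67.1 75.6] xy [584.9 251.1   9. ]
obj [355.9 225.4] [409.9 663.4] xy [585.7 178.7   9. ]
hole [291.5  22.6] [29.9 32.2] xy [480.3 143.8   9. ] obj [291.1  29.2] [71.8 88.7] xy [483.1 143.5   9. ]
obj [41.2 35.9] [66.8 99.3] xy [487.2  23.    9. ]
```

Same grasp as before: shift, down 20 mm, close.

>>> step_arm([
  [0, 0.0015, -0.001, 0.008, 0, 0.004, 0],
  [0, 0, 0, 0.008, 0, 0, 0],
  [0, 0, 0, 0.0035, 0, 0, 0],
  [0, 0, 0, 0, 0, 0, 0],
  [255, 0, 0, 0, 0, 0, 0],
  [255, 0, 0, 0, 0, 0, 0],
  [255, 0, 0, 0, 0, 0, 0],
  [255, 0, 0, 0, 0, 0, 0],
  [255, 0, 0, 0, 0, 0, 0],
  [255, 0, 0, 0, 0, 0, 0],
])

```text
clock: 17.9
tool_pos: [589.8, 157.6, 2.2]
tcp_rot: [0.0, -0.002, 1.0, 0.0]
ft_force: [-0.4, -0.1, -1.1]
gripper_width: 37.5
```

```bash
python3 look.py w16
```

```text
17.9 [589.8  157.62   2.24] [[-1.0, -0.004, 0.001], [-0.004, 1.0, 0.001], [-0.001, 0.001, -1.0]] [-0.37 -0.07 -1.11] 37.504125665426294
```

>>> step_arm([
  [255, 0, 0, -0.003, 0, 0, 0],
  [255, 0, 0, -0.01, 0, 0, 0],
  [255, 0, 0, -0.02, 0, 0, 0],
  [255, 0, 0, -0.03, 0, 0, 0],
  [255, 0, 0, -0.03, 0, 0, 0],
  [255, 0.002, -0.02, -0.03, 0, 0, 0],
  [255, 0.004, -0.035, -0.015, 0, 0, 0],
  [255, 0.005, -0.04, 0, 0, 0, 0],
  [255, 0.005, -0.04, 0, 0, 0, 0],
  [255, 0.005, -0.04, 0, 0, 0, 0],
])

```text
clock: 18.95
tool_pos: [569.7, -18.4, 152.1]
tcp_rot: [0.003, -0.007, 1.0, -0.0]
ft_force: [0.3, -0.5, -0.9]
gripper_width: 37.5
```

```bash
python3 look.py w17
```

```text
18.95 [569.73 -18.41 152.06] [[-1.0, -0.014, 0.006], [-0.014, 1.0, -0.0], [-0.006, -0.001, -1.0]] [ 0.33 -0.5  -0.86] 37.49337681817844
```

View pics/w17.png

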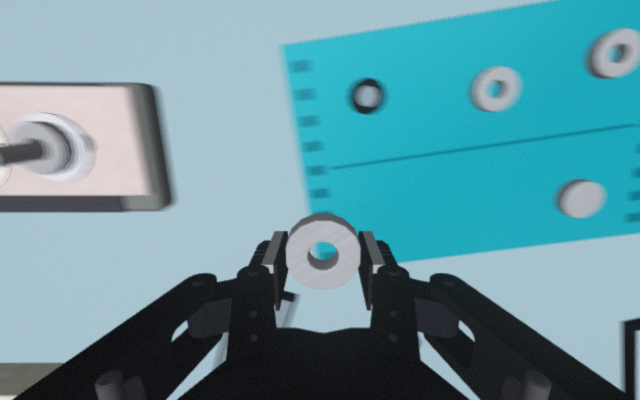

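>>> step_arm([
  [255, 0.007, -0.04, 0, 0, 0, 0],
  [255, 0.007, -0.04, 0, 0, 0, 0],
  [255, 0.007, -0.04, 0, 0, 0, 0],
  [255, 0.006, -0.035, -0.002, 0, 0, 0],
  [255, 0.006, -0.025, 0, 0, 0, 0],
  [255, 0, -0.01, 0, 0, 0, 0],
  [255, 0, 0, 0, 0, 0, 0],
  [255, 0, 0, 0, 0, 0, 0],
  [255, 0, 0, 0, 0, 0, 0],
  [255, 0, 0, 0, 0, 0, 0],
])

```text
clock: 20.0
tool_pos: [537.9, -219.5, 160.8]
tcp_rot: [0.006, -0.005, 1.0, -0.003]
ft_force: [-0.4, 0.4, -0.4]
gripper_width: 37.3
```

```bash
python3 z.py w18
```

```text
20.0 [ 537.86 -219.49  160.8 ] [[-1.0, -0.009, 0.012], [-0.009, 1.0, -0.006], [-0.012, -0.006, -1.0]] [-0.41  0.44 -0.42] 37.313841880624466
```

>>> step_arm([
  [255, 0.0065, -0.0065, 0, -0.006, 0.011, 0.004],
  [255, 0, 0, 0.01, 0, 0, 0],
  [255, 0, 0, 0.015, 0, 0, 0],
  [255, 0, 0, 0.01, 0, 0, 0],
  [255, 0, 0, 0.003, 0, 0, 0],
  [255, 0, 0, 0, 0, 0, 0],
  [255, 0, 0, 0, 0, 0, 0],
  [255, 0, 0, 0, 0, 0, 0],
  [255, 0, 0, 0, 0, 0, 0],
  [255, 0, 0, 0, 0, 0, 0],
])

```text
clock: 21.05
tool_pos: [530.7, -224.6, 118.1]
tcp_rot: [-0.001, -0.004, 1.0, 0.001]
ft_force: [-0.2, 0.2, -0.9]
gripper_width: 37.8
```

```bash
python3 z.py w19
```

```text
21.05 [ 530.66 -224.6   118.14] [[-1.0, -0.007, -0.002], [-0.007, 1.0, 0.002], [0.002, 0.002, -1.0]] [-0.21  0.22 -0.93] 37.788828144315076
```

View pics/w19z.png

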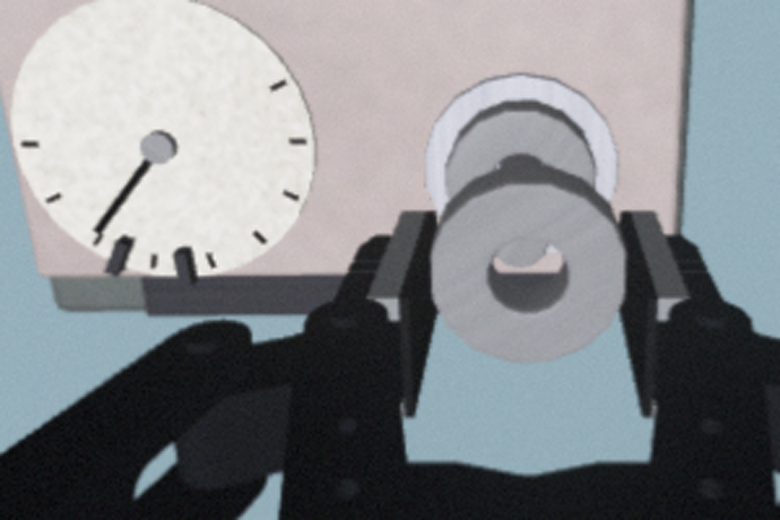

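```bash
python3 - <<'E'
from h import *
import pickle
c,s=pickle.load(open('pics/w19.pkl','rb'))
T=s['tool_pos'];print(T.round(2))
f=lambda x,y,z:on(c,120+x/2.6,150+y/2.6,z).round(2)
print('tip far edge',f(523,268,112.7))
print('ring top: bore far edge',f(528,311,T[2]+12.7),'outer far',f(528,362,T[2]+12.7),'near outer',f(528,182,T[2]+12.7))
E
```

```text
[ 530.66 -224.6   118.14]
tip far edge [ 538.48 -224.92  112.7 ]
ring top: bore far edge [ 538.2  -223.9   130.84] outer far [ 549.73 -223.81  130.84] near outer [ 511.08 -224.1   130.84]
```

>>> step_arm([
  [255, -0.001, -0.0016, 0, 0.002, 0, 0],
  [255, 0, 0, 0, 0, 0, 0],
  [255, 0, 0, 0.003, 0, 0, 0],
  [255, 0, 0, 0.003, 0, 0, 0],
  [255, 0, 0, 0.003, 0, 0, 0],
  [255, 0, 0, 0, 0, 0, 0],
  [255, 0, 0, 0, 0, 0, 0],
  [255, 0, 0, 0, 0, 0, 0],
  [255, 0, 0, 0, 0, 0, 0],
  [255, 0, 0, 0, 0, 0, 0],
])

```text
clock: 22.1
tool_pos: [532.0, -226.4, 108.8]
tcp_rot: [-0.001, -0.004, 1.0, -0.0]
ft_force: [-0.2, -0.2, -0.4]
gripper_width: 37.6
```

```bash
python3 z.py w20
```

```text
22.1 [ 531.98 -226.44  108.77] [[-1.0, -0.007, -0.001], [-0.007, 1.0, -0.0], [0.001, -0.0, -1.0]] [-0.18 -0.18 -0.39] 37.60540969856536
```

View pics/w20z.png

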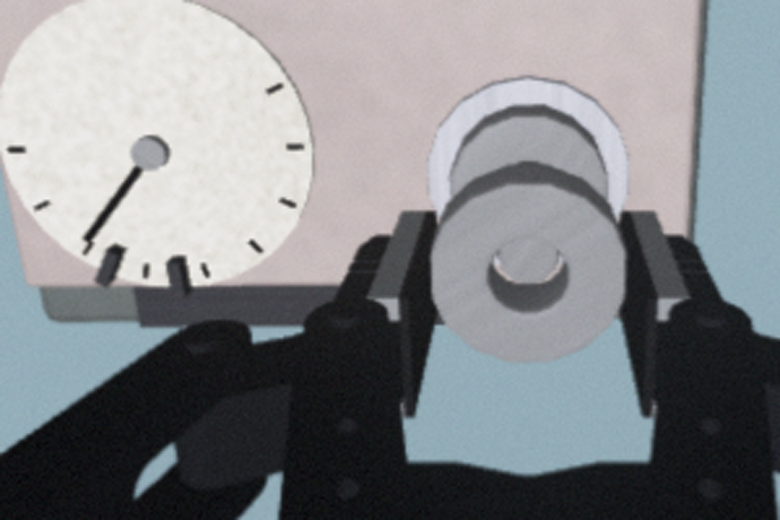

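>>> step_arm([
  [255, 0.0003, 0, 0.003, 0, 0, 0],
  [255, 0, 0, 0.004, 0, 0, 0],
  [255, 0, 0, 0.004, 0, 0, 0],
  [255, 0, 0, 0.004, 0, 0, 0],
  [255, 0, 0, 0.004, 0, 0, 0],
  [255, 0, 0, 0.004, 0, 0, 0],
  [255, 0, 0, 0, 0, 0, 0],
  [255, 0, 0, 0, 0, 0, 0],
  [255, 0, 0, 0, 0, 0, 0],
  [255, 0, 0, 0, 0, 0, 0],
])

```text
clock: 23.15
tool_pos: [531.5, -226.4, 83.3]
tcp_rot: [-0.001, -0.004, 1.0, 0.0]
ft_force: [0.2, 0.7, -0.3]
gripper_width: 37.6
```

```bash
python3 z.py w21
```

```text
23.15 [ 531.47 -226.38   83.34] [[-1.0, -0.007, -0.002], [-0.007, 1.0, 0.0], [0.002, 0.0, -1.0]] [ 0.22  0.74 -0.33] 37.58220106128921
```

View pics/w21z.png

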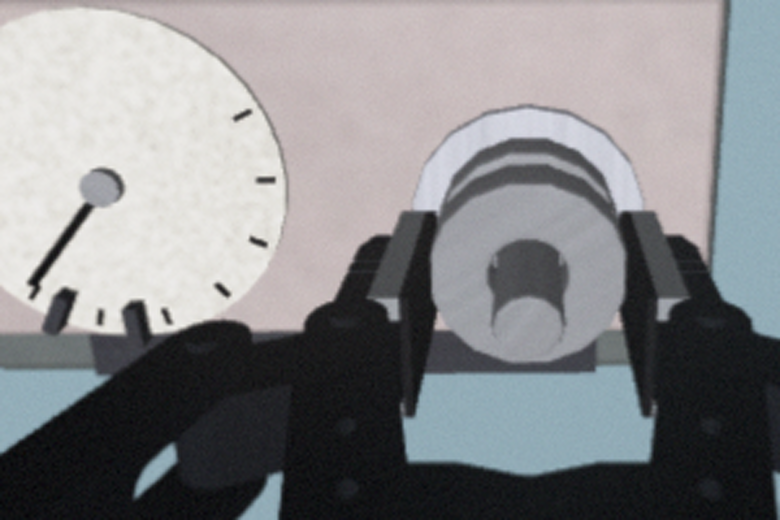

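Threaded, about 4 mm above the first ring. Down 3 mm more, release and rise.

>>> step_arm([
  [255, 0, 0, 0.003, 0, 0, 0],
  [255, 0, 0, 0, 0, 0, 0],
  [0, 0, 0, 0, 0, 0, 0],
  [0, 0, 0, 0, 0, 0, 0],
  [0, 0, 0, 0, 0, 0, 0],
  [0, 0, 0, 0, 0, 0, 0],
  [0, 0, 0, 0, 0, 0, 0],
  [0, 0, 0, -0.01, 0, 0, 0],
  [0, 0, 0, -0.02, 0, 0, 0],
  [0, 0, 0, -0.03, 0, 0, 0],
])

```text
clock: 24.2
tool_pos: [529.5, -225.1, 139.1]
tcp_rot: [-0.004, -0.004, 1.0, 0.002]
ft_force: [0.5, 0.3, -0.3]
gripper_width: 85.8
```

>>> step_arm([
  [0, 0, 0, -0.03, 0, 0, 0],
  [0, 0, 0, -0.03, 0, 0, 0],
  [0, 0, 0, 0, 0, 0, 0],
  [0, 0, 0, 0, 0, 0, 0],
  [0, 0, 0, 0, 0, 0, 0],
  [0, 0, 0, 0, 0, 0, 0],
  [0, 0, 0, 0, 0, 0, 0],
  [0, 0, 0, 0, 0, 0, 0],
  [0, 0, 0, 0, 0, 0, 0],
  [0, 0, 0, 0, 0, 0, 0],
])

```text
clock: 25.2
tool_pos: [529.9, -225.3, 203.8]
tcp_rot: [-0.003, -0.004, 1.0, 0.002]
ft_force: [-0.1, 0.5, -0.0]
gripper_width: 85.5
```

```bash
python3 look.py w22; python3 - <<'E'
import cv2
a=cv2.imread('pics/w22.png')
cv2.imwrite('pics/w22z.png',cv2.resize(a[130:270,130:400],None,fx=2.9,fy=2.9,interpolation=cv2.INTER_CUBIC))
from cell import robot
b=robot.camera('top')[:,:,::-1]
cv2.imwrite('pics/t22.png',cv2.resize(b[140:290,200:480],None,fx=2.8,fy=2.8,interpolation=cv2.INTER_CUBIC))
E
```

```text
25.2 [ 529.9  -225.26  203.76] [[-1.0, -0.007, -0.007], [-0.007, 1.0, 0.003], [0.007, 0.003, -1.0]] [-0.11  0.51 -0.03] 85.46897752422028
```

View pics/w22z.png

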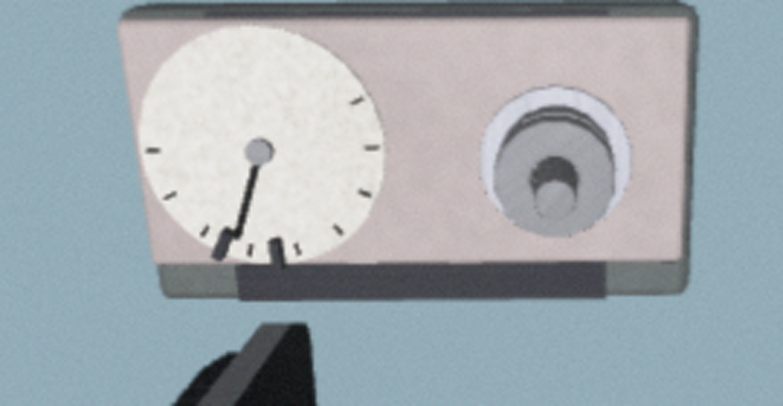

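View pics/t22.png

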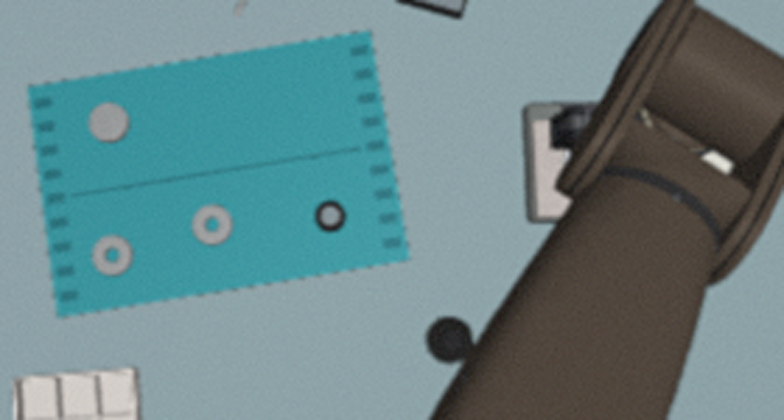

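```bash
python3 - <<'E'
from h import *
import pickle
c,s=pickle.load(open('pics/w22.pkl','rb'))
f=lambda x,y,z:on(c,130+x/2.9,130+y/2.9,z)
for z in (42,46,50):
  h=f(259,151,z)
  for n,p in dict(needle=(237,234),mid=(247,195),m1=(222,244),m2=(277,252),t0=(152,150),t180=(372,147)).items():
    d=f(*p,z)-h; a=np.arctan2(d[0],-d[1]); print(z,n,d[:2].round(1),np.degrees(a).round(1),'mm',(a/.15).round(2))
E
```

```text
42 needle [ 33.1 -11.5] 70.8 mm 8.24
42 mid [17.3 -6.1] 70.4 mm 8.2
42 m1 [ 37.2 -17.7] 64.6 mm 7.51
42 m2 [40.4  3.3] 94.6 mm 11.01
42 t0 [ -0.1 -39.9] -0.2 mm -0.02
42 t180 [-1.8 42.4] -177.5 mm -20.66
46 needle [ 32.6 -11.3] 70.8 mm 8.24
46 mid [17.1 -6.1] 70.4 mm 8.2
46 m1 [ 36.7 -17.4] 64.6 mm 7.51
46 m2 [39.9  3.2] 94.6 mm 11.01
46 t0 [ -0.1 -39.4] -0.2 mm -0.02
46 t180 [-1.8 41.9] -177.5 mm -20.66
50 needle [ 32.2 -11.2] 70.8 mm 8.24
50 mid [16.8 -6. ] 70.4 mm 8.2
50 m1 [ 36.2 -17.2] 64.6 mm 7.51
50 m2 [39.3  3.2] 94.6 mm 11.01
50 t0 [ -0.1 -38.8] -0.2 mm -0.02
50 t180 [-1.8 41.3] -177.5 mm -20.66
```

```bash
python3 - <<'E'
import cv2
a=cv2.imread('pics/w22.png')
cv2.imwrite('pics/w22y.png',cv2.resize(a[170:225,175:245],None,fx=10,fy=10,interpolation=cv2.INTER_CUBIC))
E
```

```text
(no output)
```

View pics/w22y.png

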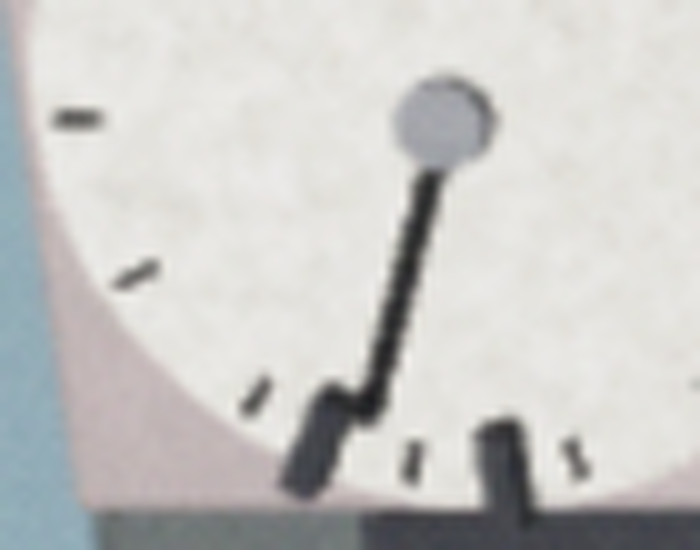

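>>> step_arm([
  [0, 0, 0, 0, 0, 0, 0],
  [0, 0, 0, 0, 0, 0, 0],
  [0, 0, 0, 0, 0, 0, 0],
  [0, 0, 0, 0, 0, 0, 0],
  [0, 0, 0, 0, 0, 0, 0],
  [0, 0, 0, 0, 0, 0, 0],
  [0, 0, 0, 0, 0, 0, 0],
  [0, 0, 0, 0, 0, 0, 0],
  [0, 0, 0, 0, 0, 0, 0],
  [0, 0, 0, 0, 0, 0, 0],
])

```text
clock: 26.3
tool_pos: [530.2, -225.4, 204.4]
tcp_rot: [-0.003, -0.004, 1.0, 0.001]
ft_force: [-0.4, -0.6, 0.0]
gripper_width: 85.7
```

```bash
python3 look.py w23; python3 - <<'E'
import cv2
a=cv2.imread('pics/w23.png');b=cv2.imread('pics/w22.png')
d=cv2.absdiff(cv2.GaussianBlur(a,(3,3),0),cv2.GaussianBlur(b,(3,3),0))[170:225,175:245];print(d.max(),d.mean())
cv2.imwrite('pics/w23y.png',cv2.resize(a[170:225,175:245],None,fx=8,fy=8,interpolation=cv2.INTER_CUBIC))
E
```

```text
26.3 [ 530.21 -225.44  204.44] [[-1.0, -0.007, -0.006], [-0.007, 1.0, 0.003], [0.006, 0.003, -1.0]] [-0.45 -0.59  0.02] 85.65516540753255
53 4.268658008658009
```

View pics/w23y.png

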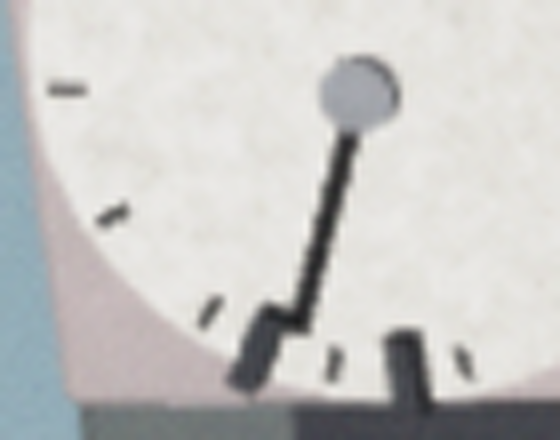

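The needle is at rest between the two marks (the camera itself shifted by 0.5 mm), with the arm clear of everything.

```bash
python3 -c "
from cell import robot
print(robot.job_done())"
```

```text
the job is handed in; nothing more can be done
None
```

I threaded two steel rings one after the other onto the scale's spindle, released each just above its seat, and handed the job in at about 26 s. `job_done` gave no verdict.

**Needle:** my last wrist picture showed it at rest between the two thick marks. I worked out the tray as sunk about 8.1 to 8.2 mm, where 7.2 to 11.0 mm is allowed. That is nearer the first mark, with a bit under 1 mm to spare.

**Rings:** both appeared to lie flat on the spindle. The needle did not move as each ring went over the tip, so I saw no sign of the tray being pressed down.

**Everything else:** the last top picture showed the two spare rings, the disc and the lens module in place on the mat. The arm blocked the top view of the scale and part of the table, so I did not check the other bystanders there; the arm went nowhere near them at low height.

**Arm:** it was clear at the end, open and about 90 mm above the spindle tip, with the force reading near zero.

**Disagreements:** the cameras differed by about 2 mm in x on ring positions, so I used the wrist view. The gripper read about 37 mm on the 40 mm rings, but the grips held.

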